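# Touch off the grinding block, lock it and charge its wells

### The job

Take the touch probe from its cradle and locate the well block with it: with the probe's ball, gently push in the three sprung brass buttons, each about half-way, first the left one on the side facing the robot, then the right one on that side, then the one on the block's left end. Lay the probe back in its cradle, then lock the block down by turning the wing nut behind it clockwise to its stop, and only then drop every steel slug on the mat through the flared mouths into the block's wells, no more than one in a well, any wells you like. Leave the other things on the bench where they are.

Things in the scene. Friction and masses are not known exactly. Their poses are not given: they have to be found in the camera images.
- block: Fixed aluminium bar 62 x 252 x 70 mm (x, y, z); origin at the centre of its underside; -x face towards the robot, +y end is the left end seen from the robot. Five square wells in a row along y, pitch 48 mm. A lug 10 mm thick, 50 wide, sticks out 80 mm behind (+x) and carries the wing nut.
- well0 (a point): Centre of the floor of well 0 (counted from the left end), 60 mm under the middle of its mouth. The well is 26 mm square up to 45 mm above the bench, then flares like a funnel to a mouth 46 mm square at the top, 70 mm above the bench. Neighbouring mouths adjoin.
- well1 (a point): Centre of the floor of well 1 (counted from the left end), 60 mm under the middle of its mouth. The well is 26 mm square up to 45 mm above the bench, then flares like a funnel to a mouth 46 mm square at the top, 70 mm above the bench. Neighbouring mouths adjoin.
- well2 (a point): Centre of the floor of well 2 (counted from the left end), 60 mm under the middle of its mouth. The well is 26 mm square up to 45 mm above the bench, then flares like a funnel to a mouth 46 mm square at the top, 70 mm above the bench. Neighbouring mouths adjoin.
- well3 (a point): Centre of the floor of well 3 (counted from the left end), 60 mm under the middle of its mouth. The well is 26 mm square up to 45 mm above the bench, then flares like a funnel to a mouth 46 mm square at the top, 70 mm above the bench. Neighbouring mouths adjoin.
- well4 (a point): Centre of the floor of well 4 (counted from the left end), 60 mm under the middle of its mouth. The well is 26 mm square up to 45 mm above the bench, then flares like a funnel to a mouth 46 mm square at the top, 70 mm above the bench. Neighbouring mouths adjoin.
- button_a_face (a point): Centre of the outer face of the left button on the side that faces the robot (block's -x side): a brass disc 18 mm across standing 12 mm out of the side, 45 mm above the bench. It slides in along the block's +x on a spring.
- button_b_face (a point): The same for the right button on that side, 200 mm from the left one.
- button_c_face (a point): The same for the button on the block's left end (+y end), 23 mm behind the plane of the front side; 45 mm above the bench. It slides in along the block's -y.
- button_a (a joint): How far the left front button is pushed in, m: 0 out, 0.008 fully in. The spring needs about 1.2 N to start and 4.4 N fully in, and pushes it out again.
- button_b (a joint): The same for the right front button.
- button_c (a joint): The same for the button on the left end.
- wing_nut_grip (a point): Centre of the steel wing nut's bar, on the turning axis, 32 mm above the bench and 49 mm behind the block's +x face. The bar is 40 mm long (its own x axis), 10 mm thick and 22 mm tall, from 21 to 43 mm above the bench.
- wing_nut (a joint): Angle of the wing nut, rad, growing clockwise seen from above: loose at the start (0.1 to 0.45), tight at its stop at 1.57. At 0 the bar lies along the block's x axis. It turns stiffly (about 0.06 N m) and stays where it is left.
- cradle: Probe cradle, fixed: a grey 130 x 60 mm foot with two forks 40 mm either side of its centre (each 16 mm long). The probe's handle lies along the cradle's x axis, on the forks' seats 30 mm above the bench, between prongs 30 mm apart that rise to 42 mm. Between the forks 64 mm are free for fingers. Origin at the centre of its underside.
- probe_grip (a point): Centre of the touch probe's handle, a square aluminium bar 110 x 20 x 20 mm, 0.12 kg in all. Its x axis runs along the probe towards the ball. In the cradle it lies level, its centre 40 mm above the bench.
- probe_ball (a point): Centre of the white ball, 12 mm in diameter, at the end of the probe's 7 mm stylus: 105 mm from the handle's centre along the probe's x, 50 mm beyond the handle's end.
- slug0_c (a point): Centre of a steel slug, one of three to five alike (may be absent): octagonal, 18 mm across the flats, 14 mm tall, 28 g, standing on a thin fixed grey mat (2 mm) at the start (centre 7 mm above its underside). Its z axis is its own axis; two of its corners lie on its x axis.
- slug1_c (a point): Centre of a steel slug, one of three to five alike (may be absent): octagonal, 18 mm across the flats, 14 mm tall, 28 g, standing on a thin fixed grey mat (2 mm) at the start (centre 7 mm above its underside). Its z axis is its own axis; two of its corners lie on its x axis.
- slug2_c (a point): Centre of a steel slug, one of three to five alike (may be absent): octagonal, 18 mm across the flats, 14 mm tall, 28 g, standing on a thin fixed grey mat (2 mm) at the start (centre 7 mm above its underside). Its z axis is its own axis; two of its corners lie on its x axis.
- slug3_c (a point): Centre of a steel slug, one of three to five alike (may be absent): octagonal, 18 mm across the flats, 14 mm tall, 28 g, standing on a thin fixed grey mat (2 mm) at the start (centre 7 mm above its underside). Its z axis is its own axis; two of its corners lie on its x axis.
- slug4_c (a point): Centre of a steel slug, one of three to five alike (may be absent): octagonal, 18 mm across the flats, 14 mm tall, 28 g, standing on a thin fixed grey mat (2 mm) at the start (centre 7 mm above its underside). Its z axis is its own axis; two of its corners lie on its x axis.
- jar: Small jar, a bystander, 48 mm across, 65 mm tall; origin at the centre of its underside.
- slide_box: Box of microscope slides, a bystander, 85 x 34 x 30 mm; origin at the centre of its underside.
Things that resemble listed ones, but are neither listed nor needed, are in the scene too. Of the things shaped like the part that bears probe_grip, the aluminium one is meant. What is shaped like the cradle but purple is not meant.

How it is judged (in metres and radians):
On the way, in this order (a step that is already met when the one before it is completed fails the run):
1. the probe's ball pushes the left front button in by over 2 mm (value of joint button_a above 0.002 m and distance between probe_ball and button_a_face below 0.012 m), for 0.2 s.
2. the probe's ball pushes the right front button in by over 2 mm (value of joint button_b above 0.002 m and distance between probe_ball and button_b_face below 0.012 m), for 0.2 s.
3. the probe's ball pushes the button on the left end in by over 2 mm (value of joint button_c above 0.002 m and distance between probe_ball and button_c_face below 0.012 m), for 0.2 s.
4. the probe lies in its cradle again (x of probe_grip in the frame of cradle between -0.015 and 0.015 m and y of probe_grip in the frame of cradle between -0.008 and 0.008 m and z of probe_grip in the frame of cradle between 0.034 and 0.046 m and angle between the x axis of probe_grip and the x axis of cradle, either way round below 0.12 rad), for 0.2 s.
5. the wing nut is tight (over 1.4 rad) and no slug is in the block yet (value of joint wing_nut above 1.4 rad and (x of slug0_c in the frame of block above 0.032 m or x of slug0_c in the frame of block below -0.032 m or y of slug0_c in the frame of block above 0.127 m or y of slug0_c in the frame of block below -0.127 m) and (x of slug1_c in the frame of block above 0.032 m or x of slug1_c in the frame of block below -0.032 m or y of slug1_c in the frame of block above 0.127 m or y of slug1_c in the frame of block below -0.127 m) and (x of slug2_c in the frame of block above 0.032 m or x of slug2_c in the frame of block below -0.032 m or y of slug2_c in the frame of block above 0.127 m or y of slug2_c in the frame of block below -0.127 m) and (x of slug3_c in the frame of block above 0.032 m or x of slug3_c in the frame of block below -0.032 m or y of slug3_c in the frame of block above 0.127 m or y of slug3_c in the frame of block below -0.127 m) and (x of slug4_c in the frame of block above 0.032 m or x of slug4_c in the frame of block below -0.032 m or y of slug4_c in the frame of block above 0.127 m or y of slug4_c in the frame of block below -0.127 m)), for 0.2 s.
At the end, for the whole second after the job is handed in: Every slug lies in a well of its own (within 12 mm of its centre line, slug centre under 40 mm above the bench); wing nut over 1.4 rad; probe in its cradle (handle centre within 15 mm along, 8 mm across, 34 to 46 mm up, 0.12 rad of the axis) (all of step 4 and value of joint wing_nut above 1.4 rad and ((horizontal distance between slug0_c and well0 below 0.012 m and z of slug0_c in the frame of block below 0.04 m) or (horizontal distance between slug0_c and well1 below 0.012 m and z of slug0_c in the frame of block below 0.04 m) or (horizontal distance between slug0_c and well2 below 0.012 m and z of slug0_c in the frame of block below 0.04 m) or (horizontal distance between slug0_c and well3 below 0.012 m and z of slug0_c in the frame of block below 0.04 m) or (horizontal distance between slug0_c and well4 below 0.012 m and z of slug0_c in the frame of block below 0.04 m)) and ((horizontal distance between slug1_c and well0 below 0.012 m and z of slug1_c in the frame of block below 0.04 m) or (horizontal distance between slug1_c and well1 below 0.012 m and z of slug1_c in the frame of block below 0.04 m) or (horizontal distance between slug1_c and well2 below 0.012 m and z of slug1_c in the frame of block below 0.04 m) or (horizontal distance between slug1_c and well3 below 0.012 m and z of slug1_c in the frame of block below 0.04 m) or (horizontal distance between slug1_c and well4 below 0.012 m and z of slug1_c in the frame of block below 0.04 m)) and ((horizontal distance between slug2_c and well0 below 0.012 m and z of slug2_c in the frame of block below 0.04 m) or (horizontal distance between slug2_c and well1 below 0.012 m and z of slug2_c in the frame of block below 0.04 m) or (horizontal distance between slug2_c and well2 below 0.012 m and z of slug2_c in the frame of block below 0.04 m) or (horizontal distance between slug2_c and well3 below 0.012 m and z of slug2_c in the frame of block below 0.04 m) or (horizontal distance between slug2_c and well4 below 0.012 m and z of slug2_c in the frame of block below 0.04 m)) and ((horizontal distance between slug3_c and well0 below 0.012 m and z of slug3_c in the frame of block below 0.04 m) or (horizontal distance between slug3_c and well1 below 0.012 m and z of slug3_c in the frame of block below 0.04 m) or (horizontal distance between slug3_c and well2 below 0.012 m and z of slug3_c in the frame of block below 0.04 m) or (horizontal distance between slug3_c and well3 below 0.012 m and z of slug3_c in the frame of block below 0.04 m) or (horizontal distance between slug3_c and well4 below 0.012 m and z of slug3_c in the frame of block below 0.04 m)) and ((horizontal distance between slug4_c and well0 below 0.012 m and z of slug4_c in the frame of block below 0.04 m) or (horizontal distance between slug4_c and well1 below 0.012 m and z of slug4_c in the frame of block below 0.04 m) or (horizontal distance between slug4_c and well2 below 0.012 m and z of slug4_c in the frame of block below 0.04 m) or (horizontal distance between slug4_c and well3 below 0.012 m and z of slug4_c in the frame of block below 0.04 m) or (horizontal distance between slug4_c and well4 below 0.012 m and z of slug4_c in the frame of block below 0.04 m)) and horizontal distance between each of slug1_c, slug2_c, slug3_c, slug4_c and slug0_c above 0.03 m and horizontal distance between each of slug2_c, slug3_c, slug4_c and slug1_c above 0.03 m and horizontal distance between each of slug3_c, slug4_c and slug2_c above 0.03 m and horizontal distance between slug4_c and slug3_c above 0.03 m); the robot touches nothing.
It fails at once if the probe is pressed on the block with more than 40 N (contact force between probe and block above 40 N).
It fails at once if a bystander is moved by more than 4 cm (distance of any of jar, slide_box from where it was at the start of the episode above 0.04 m).
Of slug0, slug1, slug2, slug3, slug4 only 3 to 5 are there at a start; the rules pass over those that are not, and their reading is None.
At some moment in a run one of slug0, slug1, slug2, slug3, slug4 may be knocked a few centimetres aside while the robot is not near it.
Once in a run the grip may slacken for a moment while it holds something.
It also fails if it takes over 210 s, if anything falls off the work surface, if the arm or the gripper's body presses on something with over 40 N, if the wrist force passes 120 N, or if a joint passes its speed limit or range.

### The arm

A 7-joint arm with a two-finger parallel gripper is mounted at the origin on the work surface. World frame = base frame: x ahead of the robot, y to its left, z up, the work surface at z = 0. Lengths are in mm, angles in rad, forces in N, time in s.
With the tool pointing down it reaches from about 400 to 900 mm from the base axis. Payload 5.6 kg.
Tool frame: the origin (TCP) lies midway between the tips of the shut fingers; the grasp point (between the pads) lies 19 mm behind it; z points along the fingers, y is the line along which they close (so a half turn about z gives the same grasp; the last joint's range is limited). The gripper opens to 92 mm and grips with 3 to 60 N. Pads are 20 mm wide; open, the fingers measure 128 mm over their backs; the gripper's body (75 mm by 189 mm) begins 69 mm behind the grasp point.
Start: joints at [-1.385, 0.468, -0.012, 1.603, 0.006, 1.071, -0.056], TCP at [147.467, 633.058, 214.592] pointing down, gripper open.
Joint ranges: [-2.53, 2.53], [-0.31, 2.02], [-1.57, 1.55], [0.28, 2.44], [-1.29, 4.43], [0.15, 1.84], [-2.92, 2.92]. Speed limits (rad/s): [2.57, 2.57, 3.14, 3.14, 3.14, 3.14, 3.14].

### API

Orientations are given as a rotation vector (axis times angle).
In Python, from cell import robot, grip, kin, viewer gives the robot as it stands. Calls block until the motion is done:
- robot.movep(position, orientation): joint-space move of the TCP to a pose.
- robot.servo_line(position, feed=150, rotation=None): straight line of the TCP; rotation=None keeps the orientation; feed is the mean speed in mm/s.
- robot.goto_joints(angles): joint-space move.
- grip(opening, newtons=None): opening from 0.0 (shut) to 1.0 (fully open); newtons is the grip in N (None keeps the last); returns when the fingers have stopped.
- robot.hold(seconds).
- kin.ik(position, orientation): joint angles nearest the present ones, or None.
- robot.observe(): the state.
- viewer.read_camera(name): name is "scene" or "top" or "wrist"; returns the picture (420x560x3 uint8, red, green, blue); there is no depth.
- viewer.camera_info(name): a dict with "camera_matrix" (3x3 intrinsics, pixels), "R" (3x3) and "t" (3): a world point X has camera coordinates R X + t. Camera axes: x right, y down, z forward; pixel columns grow to the right and rows downward; lengths in mm; the calibration is good to about 2 mm. A picture is of the moment at which its call begins: read the wrist's pose just before it. camera_info takes no time and is no camera call; for the wrist camera it gives the pose at the moment of the call.
A pose or a line that the arm cannot do raises robot.IKError and nothing moves.
- robot.job_done(): hands the job in; it is judged then, once.
Trained networks look in the newest picture that a camera, given by its name, has taken for a name from the list of things; names that differ only in an ending like _2 or _b are one class to them, and where a whole thing is asked for, a point or a joint stands for the part that bears it (a point fixed in the world has none). Each returns a list of dicts, best first, with "confidence" (0 to 1); they miss things now and then, are a little off and sometimes report something else, mostly with a low value. They report only what shows in the picture. A call takes as long as a camera call. They do not tell look-alikes from the thing itself.
- viewer.silhouettes(name, camera): "mask" (420x560 bool, what is visible of it).
- viewer.pinpoint(name, camera): "at" ([x, y, z] in mm, in the coordinates of the camera as it stood for that picture, good to about 4 mm: a listed point, or the origin of a listed thing).
The state is a dict: "t": time; "joints": joint angles; "joint_velocities": joint speeds; "joint_torque": joint torques, N m; "tcp_pos": TCP position; "tcp_rot": TCP orientation; "contact_force": force on the tool from outside, world axes, zero at the start; "wrist_torque": the same for the moment, N m; "grip_width": opening from 0.0 (shut) to 1.0 (fully open); "grip_force": force on a finger pad.
Only numpy, scipy, OpenCV 4.12 (cv2) and the standard library are available. Lean on these libraries where they do the work, as an engineer would, in place of code of your own. Each camera call takes 0.05 s, during which the arm holds its last target. There are 200 camera calls.

## Working session

There is one attempt and no reset: what is moved stays moved. The work goes in short steps, each a Python script; the robot and the scene stay as the last script left them, time stands still between calls to the robot, and variables do not carry over. Pictures are saved under pics/ and viewed, at most 14 in all, crops included, and the job is handed in when it is done.

```bash
ls; mkdir -p pics
cat > h.py <<'E'
import numpy as np, cv2
from cell import robot, grip, kin, viewer
from scipy.spatial.transform import Rotation as R
def shot(cam,fn=None):
    ci=viewer.camera_info(cam); im=viewer.read_camera(cam)
    if fn: cv2.imwrite('pics/'+fn,im[:,:,::-1])
    return im,ci
def w(ci,p): return np.array(ci['R']).T@(np.array(p)-np.array(ci['t']).ravel())
def px(ci,X):
    c=np.array(ci['R'])@np.array(X)+np.array(ci['t']).ravel(); q=np.array(ci['camera_matrix'])@c; return q[:2]/q[2]
def ray(ci,u,v,z):
    d=np.array(ci['R']).T@np.linalg.inv(ci['camera_matrix'])@np.array([u,v,1.]); o=w(ci,[0,0,0]); return o+d*(z-o[2])/d[2]
def find(n,cam,ci):
    return [(np.round(w(ci,d['at']),1),np.round(px(ci,w(ci,d['at']))),round(d['confidence'],2)) for d in viewer.pinpoint(n,cam)]
def down(yaw): # tool z down, tool y axis (closing) at angle yaw+90deg in the world
    x=np.array([np.cos(yaw),np.sin(yaw),0]); z=np.array([0,0,-1.]); return R.from_matrix(np.c_[x,np.cross(z,x),z]).as_rotvec()
E
python3 - <<'E'
from h import *
o=robot.observe(); print({k:np.round(o[k],2) for k in o})
for c in ['top','scene']:
    im,ci=shot(c,c+'0.png'); print(c,w(ci,[0,0,0]))
    for n in ['block','button_a_face','button_c_face','wing_nut_grip','cradle','probe_grip','probe_ball','slug0_c','jar','slide_box']:
        print(n,*find(n,c,ci),sep='\n   ')
E
```

```text
pics
{'t': np.float64(0.0), 'joints': array([-1.38,  0.47, -0.01,  1.6 ,  0.01,  1.07, -0.06]), 'joint_velocities': array([ 0.,  0., -0.,  0., -0.,  0., -0.]), 'joint_torque': array([-0.000e+00, -5.206e+01, -1.000e-02, -2.437e+01, -6.000e-02,
        2.000e-02,  0.000e+00]), 'tcp_pos': array([147.37, 632.49, 213.67]), 'tcp_rot': array([-0.36, -3.12,  0.  ]), 'contact_force': array([-0.28, -0.79,  0.33]), 'wrist_torque': array([-0.01,  0.03, -0.01]), 'grip_force': np.float64(0.0), 'grip_width': np.float64(1.0)}
top [ 405.00775473  109.69287426 1524.51265508]
block
   (array([587.2, -21.9,  -3.3]), array([324., 181.]), 0.67)
   (array([682.8, 252.5,  -1.1]), array([230., 151.]), 0.36)
   (array([592.6, -62.2,  10.7]), array([339., 178.]), 0.29)
button_a_face
   (array([550.7,  78.7,  46.7]), array([291., 193.]), 0.37)
   (array([551.9, 321.1,  36. ]), array([206., 195.]), 0.27)
button_c_face
   (array([588.8, 120.3,  46.8]), array([276., 180.]), 0.38)
   (array([446.9, 318.1,  37.2]), array([208., 232.]), 0.24)
wing_nut_grip
   (array([670. , -21.3,  32.8]), array([324., 151.]), 0.65)

[... 1368 characters left out ...]
, 261.]), 0.59)
cradle
   (array([ 4.439e+02,  3.158e+02, -2.000e-01]), array([347., 196.]), 0.84)
   (array([328.5, 592.3,  -2.1]), array([418., 161.]), 0.66)
   (array([ 530.1, -368.6,    6.5]), array([116., 251.]), 0.43)
probe_grip
   (array([445.3, 319. ,  43.3]), array([349., 186.]), 0.87)
   (array([312.6, 208.4,   9.4]), array([303., 172.]), 0.55)
probe_ball
   (array([548.4, 321.2,  38.7]), array([360., 210.]), 0.83)
   (array([210. , 228.1,   6.6]), array([301., 153.]), 0.48)
slug0_c
   (array([ 430.1, -249.6,   10.5]), array([159., 219.]), 0.61)
jar
   (array([677.2, 256.9,  -3.4]), array([351., 256.]), 0.97)
slide_box
   (array([ 684.5, -291.7,    4.1]), array([146., 291.]), 0.65)
```

Run:
```python
import cv2,numpy as np
a=cv2.imread('pics/top0.png')
cv2.imwrite('pics/topc.png',cv2.resize(a[120:340,90:490],None,fx=2,fy=2,interpolation=cv2.INTER_CUBIC))
```

```text
(no output)
```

View pics/topc.png

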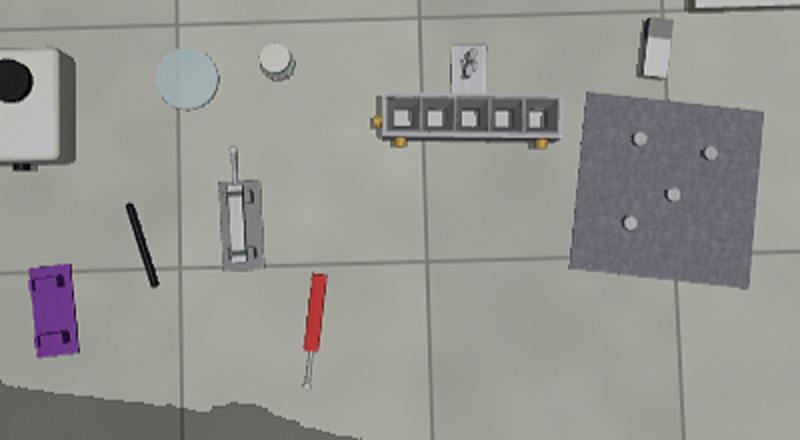

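View pics/scene0.png

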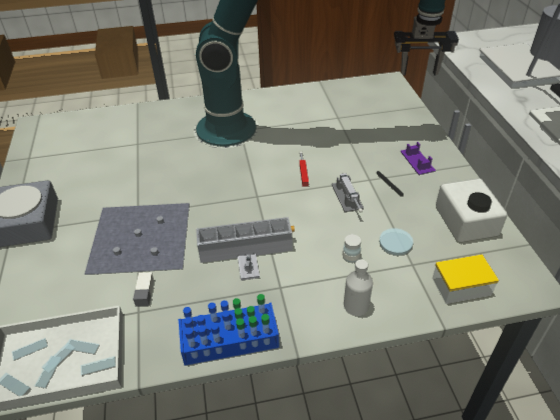

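Candidates: the probe is either the aluminium one at top-picture pixel (208,232) on the grey cradle, or the red one at (248,277). I choose the aluminium one. The cradle is either grey at (210,232) or purple at (116,275), and I choose grey. The pen at (161,242) isn't needed. Four slugs show on the mat, at (410,189), (445,196), (426,217) and (404,231). Next is a closer look with the wrist camera.

Run:
```python
from h import *
robot.movep([430,317,260],down(np.pi))
im,ci=shot('wrist','w1.png'); print(w(ci,[0,0,0]), np.array(ci['R'])[2])
for n in ['cradle','probe_grip','probe_ball']: print(n,*find(n,'wrist',ci),sep='\n   ')
robot.movep([570,0,300],down(np.pi/2))
im,ci=shot('wrist','w2.png'); print(w(ci,[0,0,0]))
for n in ['block','button_a_face','button_c_face','wing_nut_grip','well0']: print(n,*find(n,'wrist',ci),sep='\n   ')
a=cv2.imread('pics/w1.png');b=cv2.imread('pics/w2.png')
cv2.imwrite('pics/w12.png',cv2.resize(np.hstack([a,b]),(800,300),interpolation=cv2.INTER_AREA))
print(robot.observe()['t'])
```

```text
[359.7381819  316.97735244 428.7013688 ] [ 2.54549745e-01  3.65728303e-04 -9.67059612e-01]
cradle
   (array([3.343e+02, 5.908e+02, 3.000e-01]), array([484., 107.]), 0.7)
   (array([445.6, 313.2,  -1.1]), array([276., 188.]), 0.6)
   (array([553.8, 320.9,  40.9]), array([282., 271.]), 0.42)
probe_grip
   (array([449. , 315.9,  38. ]), array([278., 197.]), 0.8)
   (array([318.9, 205.8,   7.5]), array([193.,  94.]), 0.75)
   (array([680.1, 256.1,  -1.2]), array([241., 330.]), 0.61)
probe_ball
   (array([553.7, 321.6,  42.1]), array([282., 271.]), 0.91)
   (array([213.4, 221.9,   4. ]), array([201.,   3.]), 0.61)
   (array([680.8, 255.5,   2.4]), array([241., 332.]), 0.53)
[571.56723264  72.16684158 468.49206404]
block
   (array([590.2, -19.9,  -3.5]), array([291., 187.]), 0.8)
   (array([ 688.2, -295.3,   -1.8]), array([344., 338.]), 0.49)
button_a_face
   (array([552.3,  84.5,  43.1]), array([265., 117.]), 0.42)
button_c_face
   (array([590.2, 118.6,  46.8]), array([294.,  90.]), 0.65)
wing_nut_grip
   (array([666.6, -24.1,  32.4]), array([344., 195.]), 0.67)
   (array([554. ,  81.9,  41.4]), array([266., 119.]), 0.48)
well0
   (array([ 588.8, -115.7,   10.8]), array([290., 247.]), 0.86)
   (array([596.3,  31.1,  10.5]), array([296., 155.]), 0.84)
   (array([590. , -67.8,   7.3]), array([291., 218.]), 0.69)
   (array([551.2,  79.2,  42.5]), array([264., 121.]), 0.62)
   (array([588.3, -20.9,   6.3]), array([290., 189.]), 0.59)
   (array([591.6,  75.9,   7.4]), array([293., 124.]), 0.56)
4.4917
```

View pics/w12.png

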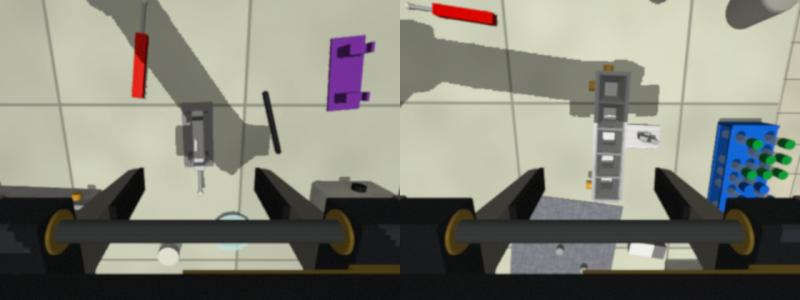

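Run:
```python
from h import *
im,ci=shot('wrist')
def brass(z):
    hsv=cv2.cvtColor(im,cv2.COLOR_RGB2HSV); m=cv2.inRange(hsv,(12,120,80),(28,255,255))
    n,l,s,c=cv2.connectedComponentsWithStats(m)
    for i in range(1,n):
        if s[i,4]>15 and s[i,1]<280: print('brass',s[i],np.round(ray(ci,*c[i],z),1))
brass(50)
for d in viewer.silhouettes('block','wrist')[:1]:
    m=d['mask'].astype(np.uint8); print('block',m.sum(),d['confidence'])
    c=np.argwhere(m)[:,::-1]; P=np.array([ray(ci,u,v,70)[:2] for u,v in c]).astype(np.float32); print(cv2.minAreaRect(P))
for d in viewer.silhouettes('wing_nut_grip','wrist')[:2]:
    m=d['mask'].astype(np.uint8); c=np.argwhere(m)[:,::-1]
    P=np.array([ray(ci,u,v,38)[:2] for u,v in c]).astype(np.float32); print('nut',d['confidence'],len(P),cv2.minAreaRect(P),P.mean(0))
robot.movep([460,318,200],down(np.pi))
im,ci=shot('wrist','w3.png')
for n in ['cradle','probe_grip','probe_ball']: print(n,*find(n,'wrist',ci),sep='\n   ')
for d in viewer.silhouettes('probe_grip','wrist')[:2]:
    m=d['mask'].astype(np.uint8); c=np.argwhere(m)[:,::-1]
    P=np.array([ray(ci,u,v,48)[:2] for u,v in c]).astype(np.float32); print('probe',d['confidence'],len(P),cv2.minAreaRect(P),P.mean(0))
    v=np.linalg.svd(P-P.mean(0),full_matrices=False)[2][0]; print('yaw',np.degrees(np.arctan(v[1]/v[0])))
```

```text
brass [285  90  13   8  91] [587.5 112.2  50. ]
brass [265 113   8  13  92] [557.5  81.   50. ]
brass [261 253   7  10  65] [ 549.4 -117.1   50. ]
block 10572 0.83
((616.09326171875, -16.464447021484375), (263.62579345703125, 136.048095703125), 87.24077606201172)
nut 0.51 341 ((669.2849731445312, -20.80394744873047), (21.79323959350586, 44.24521255493164), 60.3709716796875) [668.27637 -20.51801]
nut 0.3 10391 ((619.398681640625, -23.1236572265625), (282.0912170410156, 145.12525939941406), 87.58182525634766) [600.5831    -14.9618025]
cradle
   (array([332.2, 587. ,  -0.7]), array([520.,  70.]), 0.9)
   (array([447., 312.,  -1.]), array([276., 173.]), 0.81)
probe_grip
   (array([320.1, 210.4,   7.9]), array([181.,  59.]), 0.89)
probe_ball
   (array([553.8, 322.6,  38.4]), array([285., 268.]), 0.75)
probe 0.78 2157 ((473.6526794433594, 315.18511962890625), (161.0840606689453, 20.858808517456055), 1.439843773841858) [455.97696 314.94122]
yaw 2.2259142
probe 0.78 2586 ((326.0435791015625, 220.57362365722656), (23.518362045288086, 98.3086929321289), 82.3023910522461) [324.4191  220.62613]
yaw -7.782315
```

View pics/w3.png

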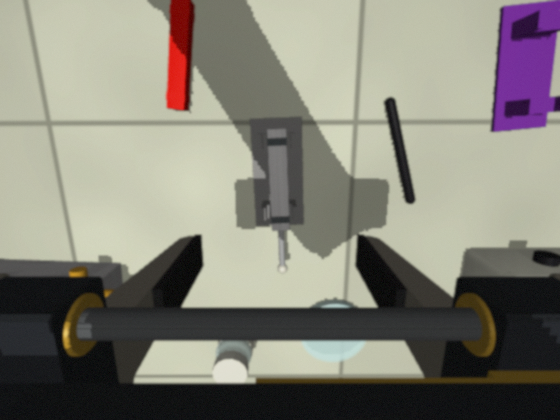

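Confirmed: the aluminium probe lies in the grey cradle, handle at px (277,178) and ball at (283,268). The red probe at (180,50) and purple cradle at (525,60) are well clear. I'll grasp it now.

Run:
```python
from h import *
Y=np.pi+np.radians(2.2); r=down(Y)
robot.movep([449,317,110],r)
f0=robot.observe()['contact_force']
robot.servo_line([449,317,24],feed=80)
print(np.round(robot.observe()['contact_force']-f0,2))
grip(0.0,40); robot.hold(.2)
o=robot.observe(); print(o['grip_width']*92,o['grip_force'],np.round(o['tcp_pos'],1),np.round(o['contact_force'],2))
robot.servo_line([449,317,120],feed=100); robot.hold(.2)
o=robot.observe(); print(o['grip_width']*92,o['grip_force'],np.round(o['tcp_pos'],1),np.round(o['contact_force'],2),o['t'])
im,ci=shot('wrist','w4.png')
for n in ['probe_grip','probe_ball']: print(n,*find(n,'wrist',ci),sep='\n   ')
```

```text
[-1.56 -0.86 -0.33]
19.83077730489173 39.999961853027344 [449. 317.  24.] [-0.2  -1.04  0.29]
19.759649580430043 39.9996292591095 [448.7 316.8 119.4] [-0.2   0.64 -1.26] 10.475
probe_grip
   (array([448.4, 316.3, 133.1]), array([280., 257.]), 0.65)
   (array([316.7, 210.3,   9.5]), array([158.,  44.]), 0.61)
probe_ball
```

View pics/w4.png

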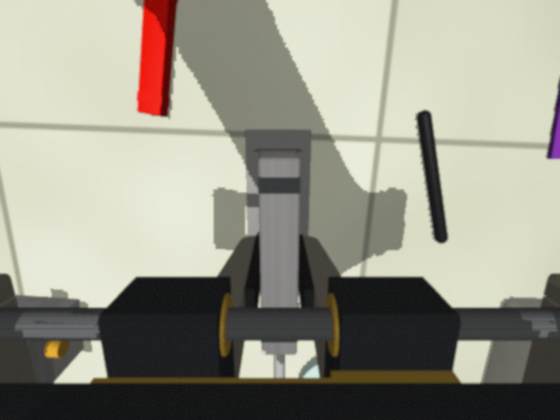

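```bash
cat >> h.py <<'E'
def force(n=6):
    F=[]
    for _ in range(n): robot.hold(.03); F.append(robot.observe()['contact_force'])
    return np.mean(F,0)
def press(face,d,yaw,L=105,z=29):
    """face: estimated button face, d: unit push direction; ball leads the TCP by L along d"""
    face=np.array(face,float); d=np.array(d,float)
    P=lambda s: np.r_[face+d*(s-6-L),z]      # s=0: ball just touches the face
    a=P(-30); robot.movep([*a[:2],120],down(yaw)); robot.servo_line(a,feed=120); robot.servo_line(P(-12),feed=60)
    f0=force(10); hit=None
    for s in np.arange(-10,14,1.):
        robot.servo_line(P(s),feed=30); f=-(force()-f0)[:2]@d
        print(s,round(f,2),end=' | ')
        if hit is None and f>1.0: hit=s
        if f>2.7 or (hit is not None and s-hit>=4): break
    robot.hold(.4); o=robot.observe(); print('\nstop',np.round(o['tcp_pos'],1),o['grip_width']*92,o['t'])
    robot.servo_line(P(-30),feed=80); robot.servo_line([*P(-30)[:2],120],feed=150)
    return s
E
python3 - <<'E'
from h import *
import h
_,ci=shot('wrist'); print('rear edge',ray(ci,280,150,146))
a=np.radians(-2.2); x=[np.cos(a),np.sin(a)]
press([551.5,81],x,np.pi+a)
im,_=shot('wrist','w5.png')
E
```

```text
rear edge [389.75243466 314.07443068 146.        ]
-10.0 -0.36 | -9.0 -0.21 | -8.0 -0.34 | -7.0 -0.3 | -6.0 -0.67 | -5.0 0.11 | -4.0 -0.13 | -3.0 -0.49 | -2.0 -0.2 | -1.0 -0.09 | 0.0 -0.29 | 1.0 1.04 | 2.0 1.52 | 3.0 1.82 | 4.0 2.54 | 5.0 2.48 | 
stop [445.5  85.   29. ] 19.39155699520921 20.9
```

Run:
```python
from h import *
a=np.radians(-2.2); x=[np.cos(a),np.sin(a)]; y=[np.sin(a),-np.cos(a)]
press([544.3,-118],x,np.pi+a)
o=robot.observe(); q=o['joints']
c=a-np.pi/2   # probe direction for C
robot.movep([450,200,160],down(np.pi/2+a))
press([587.5,118.5],[np.cos(c),np.sin(c)],np.pi/2+a)
shot('wrist','w6.png')
```

```text
-10.0 0.03 | -9.0 -0.09 | -8.0 -0.15 | -7.0 -0.31 | -6.0 0.23 | -5.0 -0.24 | -4.0 -0.18 | -3.0 0.15 | -2.0 -0.19 | -1.0 -0.45 | 0.0 -0.31 | 1.0 1.38 | 2.0 1.44 | 3.0 2.4 | 4.0 2.5 | 5.0 2.89 | 
stop [ 438.3 -113.9   29. ] 19.63352396612887 32.4
-10.0 -0.08 | -9.0 0.19 | -8.0 -0.08 | -7.0 0.15 | -6.0 0.15 | -5.0 -0.27 | -4.0 0.08 | -3.0 0.36 | -2.0 0.11 | -1.0 -0.03 | 0.0 0.13 | 1.0 0.4 | 2.0 0.32 | 3.0 0.96 | 4.0 1.71 | 5.0 2.35 | 6.0 3.08 | 
stop [591.5 223.4  29. ] 19.932856268271667 46.0833
```

View pics/w6.png

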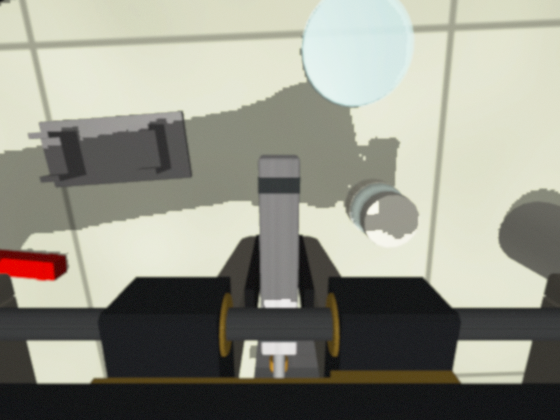

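The probe hasn't slipped in the grip: its dark band is at row 186, against 185 before. The cradle is empty at (115,150). I'll lay the probe back now.

Run:
```python
from h import *
r=down(np.pi+np.radians(2.2))
robot.movep([449,317,120],r); f0=force()
robot.servo_line([449,317,40],feed=100); print(np.round(force()-f0,2)); robot.servo_line([449,317,24.5],feed=40); print(np.round(force()-f0,2))
grip(0.6,40); robot.hold(.2)
robot.servo_line([449,317,120],feed=120)
robot.movep([460,318,200],r)
im,ci=shot('wrist','w7.png')
for n in ['cradle','probe_grip','probe_ball']: print(n,*find(n,'wrist',ci),sep='\n   ')
a=np.radians(-2.2)
robot.movep([690,-23,200],down(np.pi-0.47)); im,ci=shot('wrist','w8.png')
for n in ['wing_nut_grip']: print(n,*find(n,'wrist',ci),sep='\n   ')
for d in viewer.silhouettes('wing_nut_grip','wrist')[:2]:
    m=d['mask'].astype(np.uint8); c=np.argwhere(m)[:,::-1]
    P=np.array([ray(ci,u,v,40)[:2] for u,v in c]).astype(np.float32); print('nut',d['confidence'],len(P),cv2.minAreaRect(P),P.mean(0))
print(robot.observe()['t'])
A=cv2.imread('pics/w7.png');B=cv2.imread('pics/w8.png')
cv2.imwrite('pics/w78.png',np.hstack([A[80:380,130:430],B[80:380,130:430]]))
```

```text
[0.26 0.3  0.17]
[ 0.05  0.1  -0.19]
cradle
   (array([445.6, 314.1,  -2.3]), array([277., 173.]), 0.83)
   (array([331.6, 588.2,  -1.8]), array([522.,  82.]), 0.83)
probe_grip
   (array([316.2, 208.4,   7.3]), array([183.,  51.]), 0.94)
   (array([451.8, 314.3,  38.2]), array([277., 184.]), 0.66)
probe_ball
wing_nut_grip
   (array([668.2, -22.7,  31. ]), array([268., 174.]), 0.62)
   (array([553.5,  83.2,  42. ]), array([311.,  19.]), 0.42)
nut 0.83 460 ((669.853759765625, -22.871456146240234), (18.48007583618164, 40.45973205566406), 62.2863655090332) [668.78986  -22.467102]
54.8
```

View pics/w78.png

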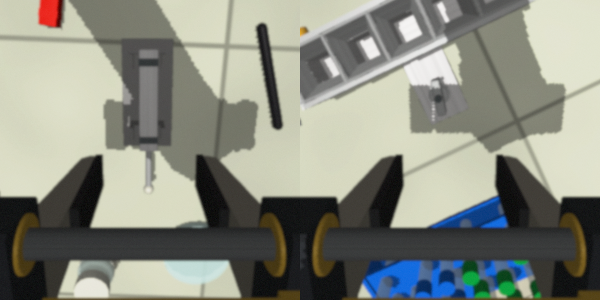

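Run:
```python
from h import *
s=viewer.camera_info('scene');k=viewer.camera_info('wrist')
for z in (0,50,90): print(z,[np.round(ray(s,u,v,z)) for u,v in((180,325),(275,308),(261,298),(187,312))],np.round(ray(k,325,275,z)))
a=np.radians(-2.2)
T=[669.5,-22.7]
for i in np.linspace(0,1.4,5): print(i,kin.ik([*T,18],down(np.pi-0.483-i)))
```

```text
0 [array([ 803., -212.,    0.]), array([803.,  23.,   0.]), array([766.,  -6.,   0.]), array([ 769., -192.,    0.])] [826. -21.   0.]
50 [array([ 839., -207.,   50.]), array([839.,  17.,  50.]), array([803., -10.,  50.]), array([ 806., -188.,   50.])] [799. -17.  50.]
90 [array([ 868., -202.,   90.]), array([868.,  13.,  90.]), array([833., -14.,  90.]), array([ 836., -185.,   90.])] [778. -13.  90.]
0.0 [-0.17144554  0.73704464  0.22153725  1.67416167 -0.21731069  0.75455161
  1.24110795]
0.35 [-0.21437193  0.74322866  0.28338473  1.67742814 -0.27799843  0.76070177
  0.93849993]
0.7 [-0.25664588  0.75133278  0.34481812  1.68061149 -0.3382371   0.76893399
  0.63543483]
1.0499999999999998 [-0.30579573  0.76348502  0.41711441  1.68426328 -0.40903298  0.78145241
  0.3403418 ]
1.4 [-0.35973701  0.7805942   0.49788106  1.6882     -0.48794495  0.79926047
  0.0510389 ]
```

Run:
```python
from h import *
T=[669.5,-22.7]; y0=np.pi-0.483
grip(0.5,25)
robot.movep([*T,90],down(y0)); f0=force()
robot.servo_line([*T,17],feed=80); print(np.round(force()-f0,2))
grip(0.0,25); robot.hold(.1); o=robot.observe(); print(o['grip_width']*92,np.round(force()-f0,2))
t0=o['wrist_torque'][2]
for i in list(np.arange(0.15,1.06,0.15))+[1.1,1.14,1.17]:
    robot.servo_line([*T,17],feed=30,rotation=down(y0-i)); robot.hold(.1); o=robot.observe(); tq=o['wrist_torque'][2]-t0
    print(round(i,2),round(tq,3),round(o['grip_width']*92,1),np.round(o['contact_force'][:2],1))
    if abs(tq)>0.4: break
print(o['t'])
grip(0.35,25); robot.servo_line([*T,90],feed=120)
robot.movep([680,-23,200],down(np.pi-0.47)); im,ci=shot('wrist','w9.png')
for d in viewer.silhouettes('wing_nut_grip','wrist')[:1]:
    m=d['mask'].astype(np.uint8); c=np.argwhere(m)[:,::-1]
    P=np.array([ray(ci,u,v,40)[:2] for u,v in c]).astype(np.float32); print('nut',d['confidence'],len(P),cv2.minAreaRect(P))
grip(0.6)
robot.movep([450,-250,300],down(0.9))
im,ci=shot('wrist','w10.png'); print(*find('slug0_c','wrist',ci),sep='\n')
print(robot.observe()['t'])
A=im[:,:,::-1];B=cv2.imread('pics/w9.png')
cv2.imwrite('pics/w910.png',np.hstack([A[0:400],B[80:480,130:330][:340] if 0 else cv2.resize(B[80:280,180:380],(240,400))]))
```

```text
[-0.66 -0.23 -0.42]
20.221418719987987 [-1.58 -1.26  1.1 ]
0.15 -0.044 20.1 [-2.3 -2.7]
0.3 -0.041 20.2 [-2.9 -3. ]
0.45 -0.112 20.4 [-3.1 -3.9]
0.6 -0.108 19.7 [-4.5 -3.7]
0.75 -0.08 19.7 [-4.4 -3.6]
0.9 -0.089 20.0 [-3.8 -3.3]
1.05 -0.089 20.0 [-4.3 -4. ]
1.1 -0.079 20.0 [-5.2 -3.3]
1.14 -0.009 20.2 [-5.4 -3. ]
1.17 -0.011 20.0 [-4.3 -3.3]
61.7917
nut 0.89 491 ((666.6226806640625, -24.178714752197266), (19.538124084472656, 41.25515365600586), 15.056238174438477)
(array([ 560. , -264.1,    8.1]), array([342., 138.]), 0.54)
(array([ 436.4, -248.2,   11.2]), array([270., 181.]), 0.49)
65.85
```

View pics/w910.png

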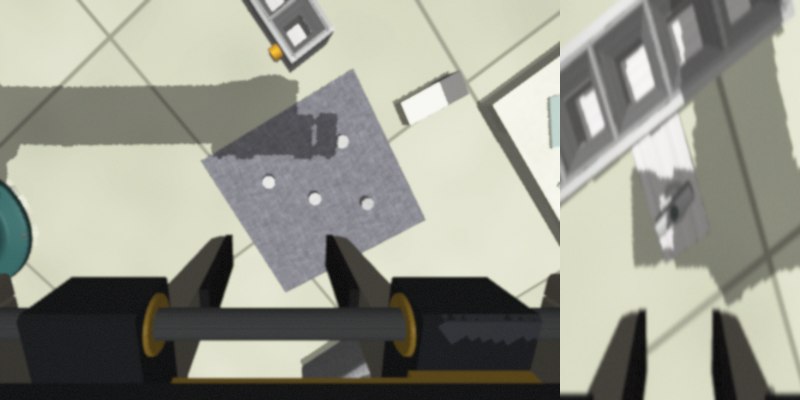

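The four slugs are at px (268,182), (315,199), (343,142) and (367,203). The nut only reached about 1.27 rad: the fingers closed on its 20 mm hub, not the bar. I'll grip again higher, on the bar.

Run:
```python
from h import *
T=[668.8,-23]; y0=np.pi-1.31
grip(0.45,25)
robot.movep([*T,90],down(y0)); f0=force()
robot.servo_line([*T,25],feed=80)
grip(0.0,25); robot.hold(.1); o=robot.observe(); print(o['grip_width']*92,np.round(force()-f0,2))
t0=o['wrist_torque'][2]
for i in [.06,.12,.18,.24,.29,.33,.37]:
    robot.servo_line([*T,25],feed=20,rotation=down(y0-i)); robot.hold(.15); o=robot.observe(); tq=o['wrist_torque'][2]-t0
    print(round(i,2),round(tq,3),round(o['grip_width']*92,1),np.round(o['contact_force'][:2],1))
    if abs(tq)>0.35: break
grip(0.35,25); robot.servo_line([*T,90],feed=120)
robot.movep([680,-23,200],down(np.pi-0.47)); im,ci=shot('wrist','w11.png')
for d in viewer.silhouettes('wing_nut_grip','wrist')[:1]:
    m=d['mask'].astype(np.uint8); c=np.argwhere(m)[:,::-1]
    P=np.array([ray(ci,u,v,40)[:2] for u,v in c]).astype(np.float32); print('nut',d['confidence'],len(P),cv2.minAreaRect(P))
print(robot.observe()['t'])
cv2.imwrite('pics/w11c.png',cv2.resize(im[100:260,180:380,::-1],(600,480)))
```

```text
9.872378274875116 [-1.08  0.47  2.88]
0.06 0.013 9.7 [-1.8  0.7]
0.12 0.009 9.5 [-1.9  0.5]
0.18 -0.002 9.9 [-2.1  1.1]
0.24 -0.067 10.2 [-1.6  0.5]
0.29 -0.014 9.6 [-0.8  0.4]
0.33 0.58 9.6 [-2.   0.2]
nut 0.65 537 ((666.147705078125, -23.66965675354004), (40.50856399536133, 20.624197006225586), 88.18035888671875)
74.325
```

View pics/w11c.png

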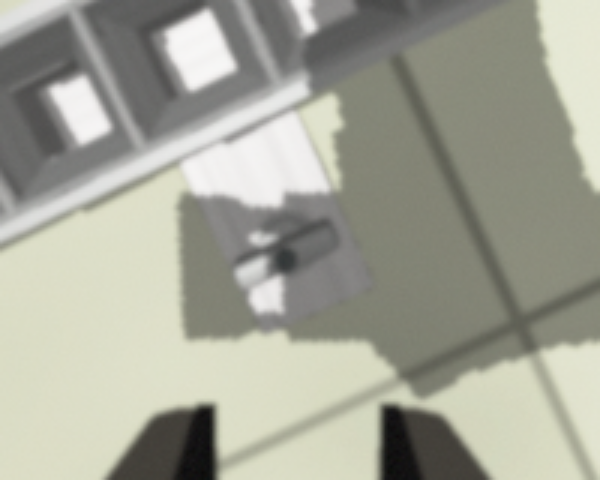

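The nut is tight: it hit its stop (0.58 N m) and the bar lies parallel to the block at crop (287,253). Next are the slugs, taking the nearest first and looking at each one before picking it.

```bash
cat > slug.py <<'E'
from h import *
A=np.radians(-2.2); C=np.array([590.5,-20.])
def well(k): return C+(2-k)*48*np.array([-np.sin(A),np.cos(A)])
def look(xy,yaw=1.05):
    """slug position seen from above the expected xy"""
    robot.movep([*xy,140],down(yaw)); robot.hold(.1); im,ci=shot('wrist')
    P=[]
    for d in viewer.silhouettes('slug0_c','wrist'):
        v,u=np.nonzero(d['mask'])
        if 60<len(u)<3000: P.append(ray(ci,u.mean(),v.mean(),11)[:2])
    P=[p for p in P if np.hypot(*(p-xy))<60]
    P.sort(key=lambda p:np.hypot(*(p-xy)))
    if not P: cv2.imwrite('pics/miss.png',im[:,:,::-1])
    return P
def pick(xy,yaw=1.05):
    robot.servo_line([*xy,40],feed=200); robot.servo_line([*xy,6],feed=60)
    grip(0.0,25); robot.servo_line([*xy,110],feed=150); wd=robot.observe()['grip_width']*92
    print('held',round(wd,1)); return wd>14
def drop(k):
    p=well(k); r=down(np.pi/2+A)
    robot.movep([*p,125],r); robot.servo_line([*p,75],feed=120); robot.hold(.15); print('at well',k,round(robot.observe()['grip_width']*92,1))
    grip(0.45); robot.hold(.2); robot.servo_line([*p,125],feed=200)
E
python3 - <<'E'
from slug import *
grip(0.5)
robot.movep([450,-250,300],down(0.9)); im,ci=shot('wrist')
for u,v in ((268,182),(315,199),(343,142),(367,203)): print(np.round(ray(ci,u,v,14)))
xy=ray(ci,268,182,14)[:2]
P=look(xy); print(P)
if P and pick(P[0]): drop(4)
print(robot.observe()['t'])
E
```

```text
[ 434. -248.   14.]
[ 474. -313.   14.]
[ 557. -269.   14.]
[ 533. -367.   14.]
[array([ 434.14007635, -246.49047617])]
held 17.1
at well 4 17.8
82.3583
```

Run:
```python
from slug import *
todo=[np.array(p,float) for p in ((557,-268),(474,-313),(533,-367))]
for k,xy in zip((3,2,1),todo):
    ok=False
    for _ in range(2):
        P=look(xy); print(k,P)
        if P and pick(P[0]): ok=True; break
        grip(0.5)
    if not ok: print('FAILED',xy); break
    drop(k); print(robot.observe()['t'])
grip(.5)
robot.movep([560,-60,300],down(np.pi/2)); im,_=shot('wrist','w12.png')
robot.movep([450,-200,330],down(0.9)); im2,ci=shot('wrist','w13.png'); print(*find('slug0_c','wrist',ci),sep='\n')
print(robot.observe()['t'])
cv2.imwrite('pics/w1213.png',np.hstack([cv2.resize(im[60:300,200:400,::-1],(400,480)),cv2.resize(im2[:,100:460,::-1],(400,480))]))
```

```text
3 []
3 []
FAILED [ 557. -268.]
(array([ 590.5, -116.6,   18.6]), array([318.,  70.]), 0.46)
86.3167
```

View pics/w1213.png

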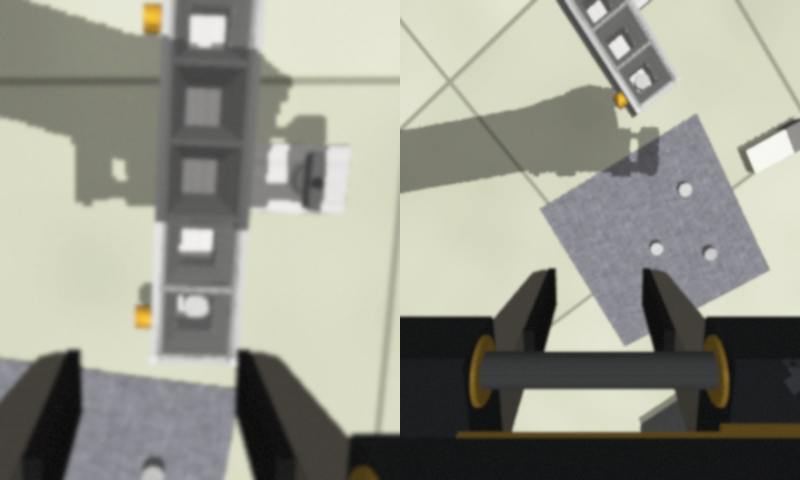

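Slug 1 is in well 4. The other three are on the mat at panel px (685,189), (656,249) and (710,254). The network missed the second slug, so I'm adding a brightness fallback.

```bash
cat >> slug.py <<'E'
def blobs(im,ci,xy):
    g=cv2.GaussianBlur(cv2.cvtColor(im,cv2.COLOR_RGB2GRAY),(5,5),0).astype(int); u,v=px(ci,[*xy,11]).astype(int)
    u0,v0=max(u-60,0),max(v-60,0); W=g[v0:v+60,u0:u+60]
    m=(W>np.median(W)+45).astype(np.uint8)
    n,l,s,c=cv2.connectedComponentsWithStats(m)
    print('blobs',[(*s[i],) for i in range(1,n) if s[i,4]>50])
    return [ray(ci,c[i][0]+u0,c[i][1]+v0,13)[:2] for i in range(1,n) if 150<s[i,4]<1200 and max(s[i,2:4])<2*min(s[i,2:4])]
_look=look
def look(xy,yaw=1.05):
    P=_look(xy,yaw)
    if not P:
        im,ci=shot('wrist'); P=sorted(blobs(im,ci,xy),key=lambda p:np.hypot(*(p-xy)))
    return P
E
python3 - <<'E'
from slug import *
ci=viewer.camera_info('wrist')
todo=[ray(ci,u,v,14)[:2] for u,v in ((356.5,165.5),(330.5,218),(379,222))]; print(np.round(todo))
for k,xy in zip((3,2,1),todo):
    ok=False
    for _ in range(2):
        P=look(xy); print(k,P)
        if P and pick(P[0]): ok=True; break
        grip(0.5)
    if not ok: print('FAILED',xy); break
    drop(k); print(robot.observe()['t'])
grip(.5)
robot.movep([560,-60,300],down(np.pi/2)); im,_=shot('wrist','w14.png')
robot.movep([450,-200,330],down(0.9)); im2,ci=shot('wrist','w15.png')
print(robot.observe()['t'])
cv2.imwrite('pics/w1415.png',np.hstack([cv2.resize(im[60:300,200:400,::-1],(400,480)),cv2.resize(im2[:,100:460,::-1],(400,480))]))
E
```

```text
[[ 556. -267.]
 [ 473. -312.]
 [ 532. -367.]]
blobs [(np.int32(114), np.int32(5), np.int32(6), np.int32(32), np.int32(155)), (np.int32(50), np.int32(55), np.int32(21), np.int32(18), np.int32(282))]
3 [array([ 555.04675402, -268.4513602 ])]
held 17.4
at well 3 17.3
92.9083
blobs [(np.int32(51), np.int32(53), np.int32(21), np.int32(18), np.int32(295))]
2 [array([ 472.80142929, -312.80997726])]
held 16.9
at well 2 17.4
99.95
blobs [(np.int32(52), np.int32(54), np.int32(20), np.int32(18), np.int32(290))]
1 [array([ 531.82526914, -369.09513563])]
held 17.2
at well 1 17.6
107.5583
109.5
```

View pics/w1415.png

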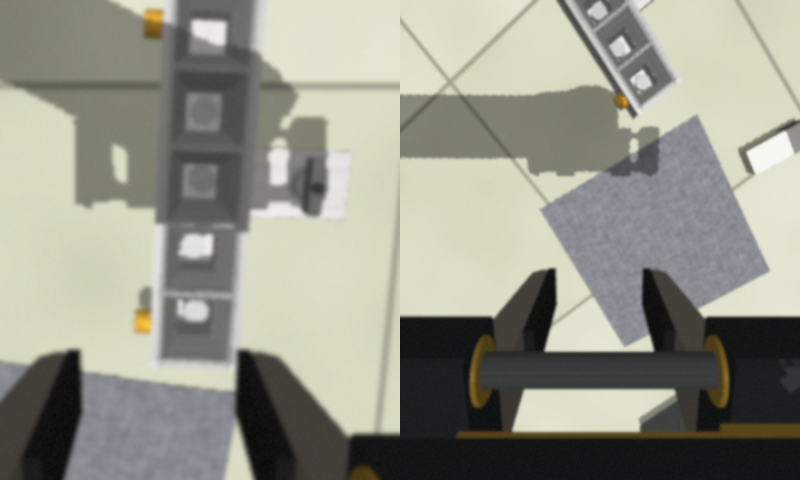

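Wells 1–4 each hold one slug (left panel, (203,111), (201,180), (196,246) and (194,310)). The mat is empty and the nut bar is still parallel to the block. I'm handing in.

```bash
python3 -c "
from h import *
print(robot.job_done())"
```

```text
the job is handed in; nothing more can be done
None
```

I handed the job in at about 110 s: all three buttons were pressed in order, the probe is back in its cradle, the wing nut is at its stop, and the four slugs I found are each in their own well. The hand-in returned no verdict.

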